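# Close the filter housing with the passed cover and its wing nut

### The arm

A 6-joint arm with a two-finger parallel gripper is mounted at the origin on a cart in front of the work surface, level with it; the furniture and walls round the work are solid. World frame = base frame: x ahead of the robot, y to its left, z up, the work surface at z = 0. Lengths are in m, angles in rad, forces in N, time in s.
With the tool pointing down it reaches from about 0.275 to 0.875 m from the base axis. Payload 12.5 kg.
Tool frame: the origin (TCP) lies midway between the tips of the shut fingers; the grasp point (between the pads) lies 19 mm behind it; z points along the fingers, y is the line along which they close (so a half turn about z gives the same grasp; the last joint's range is limited). The gripper opens to 85 mm and grips with 20 to 120 N. Pads are 22 mm wide; open, the fingers measure 114 mm over their backs; the gripper's body (76 mm by 85 mm) begins 54 mm behind the grasp point. The pads swing forward as they close: fully open they stand 13 mm farther back than shut.
Start: joints at [-1.366, 0.351, 1.652, -0, 1.139, -0.085], TCP at [0.157, -0.527, 0.199] pointing down, gripper open.
Joint ranges: [-2.75, 2.75], [-0.79, 2.1], [0.01, 2.65], [-1.57, 4.71], [0.07, 3.14], [-2.87, 2.87]. Speed limits (rad/s): [2.22, 2.22, 2.79, 3.14, 3.14, 3.14].

### API

Orientations are given as a rotation vector (axis times angle).
In Python, from rig import manip, cams, job gives the robot as it stands.
- The arm moves only by the tool move_arm, never from a script. Its argument "targets" is a list of rows, each a list of 4 numbers: the shift along the tool's x, y, z in m, then the turn about the tool's z in rad. In form: [[tx, ty, tz, yaw], ...]. A call has 1 to 12 rows; each row is the pose to reach, as a shift and turn from the pose commanded when the call began, along the tool's axes at that moment; what a row does not reach only later rows make up. A row lasts 1/12 s, in which the tool goes at most 41.7 mm and 7.16 degrees, less where a joint would pass 70% of its speed; a pose out of reach is approached as far as the arm can. A call with a gripper value outside its range is refused whole. "claw" is the opening, from -1 (shut) to 1 (fully open), set as the call begins (left out, the last holds). The fingers move at their own pace and stop on an object; "newtons" is the grip in N (left out, the last holds). Time passes only in rows, so rows that repeat a pose let the fingers close. It gives the time, the measured TCP pose, the force, the opening and the grip force at its end, in the units of the state.
- manip.sense(): the state, without advancing time (a new reading comes with each control period).
- cams.capture(name): name is "side" or "top"; returns the picture (420x560x3 uint8, blue, green, red); there is no depth.
- cams.camera_params(name): a dict with "K" (3x3 intrinsics, pixels), "T" (4x4, takes a point from camera to world coordinates). Camera axes: x right, y down, z forward; pixel columns grow to the right and rows downward; lengths in m; the calibration is good to about 2 mm. A picture is of the moment at which its call begins. camera_params takes no time and is no camera call.
- job.close_job(): hands the job in; it is judged then, once.
The state is a dict: "t": time; "joint_pos": joint angles; "joint_vel": joint speeds; "effort": joint torques, N m; "position": TCP position; "eef_rot": TCP orientation; "wrist_force": force on the tool from outside, world axes, zero at the start; "ft_torque": the same for the moment, N m; "opening": opening from 0.0 (shut) to 1.0 (fully open); "grasp_force": force on a finger pad.
Only numpy, scipy, OpenCV 4.12 (cv2) and the standard library are available. Lean on these libraries where they do the work, as an engineer would, in place of code of your own. Each camera call takes 0.05 s, during which the arm holds its last target. There are 200 camera calls.

### The job

Close the blue filter housing: slide the cover with the green (passed) tag along the housing's deck to the middle and push it fully home under the raised wing nut, so that its slot takes the centre stud. Then spin the wing nut clockwise down to its firm stop, so that it holds the cover snugly. Leave the red-tagged (rejected) cover in its bay and do not disturb the other things on the bench.

Things in the scene. Friction and masses are not known exactly. Their poses are not given: they have to be found in the camera images.
- housing: fixed blue filter housing, its flat grey deck 40 mm above the bench, 146 (its x) by 292 mm (its y). Origin: axis of the centre stud, at bench level; +x is the way the cover is pushed home (away from the robot, up to 0.2 rad askew), +y to its left. Stud 10 mm thick, top 86 mm above the bench. 5 mm high guide strips on the deck form a T-shaped track. Over the deck hangs nothing but the wing nut
- lane (a point): middle of the track's cross lane, at deck height, 55 mm before the stud; axes as the housing's. The lane runs along y between a near strip (inner face at housing x = -96 mm) and far strips (inner face x = -14.5 mm), end walls at y = +-140 mm. A cover parks in each end, its origin at housing x = -46, y = +-88 to 98 mm
- seat (a point): point on the stud's axis at deck height (40 mm above the bench), axes as the housing's. The seat leads on in +x from the lane's middle, between two strips with inner faces at y = +-39.5 mm (from x = -4 mm on; mouth flared to +-46.5 mm at x = -14.5 mm), up to an end stop whose face is at x = 31 mm
- cover_green: loose steel cover, green tag, about 0.22 kg: plate 78 (its x) by 76 mm (its y), 5 mm thick; left, right and rear edges turned up. Front edge (x = +30 mm) open, in its middle a 14 mm wide slot towards +x ending at x = -7 mm. Origin: underside, where the stud's axis stands when the cover is home; axes about as the housing's. Parks in the left or the right end of the cross lane
- green_rear (a point): middle of the green cover's rear edge: top, outer face (cover x = -48 mm). All turned-up edges are 2 mm thick, 14 mm high from the underside; the left and right outer faces are at y = +-38 mm. The cover slides flat on the deck with 1.5 mm play each side in lane and seat, and can be pushed by any edge, from outside or inside. The tag is paint on the plate's rear and the rear edge
- cover_red: the same cover with a red tag, in the other end of the cross lane; to be left there
- wing_nut (a joint): angle of the brass wing nut on the stud, which never comes off: 0 rad is fully up, grows clockwise seen from above, rigid stop at 12.57 rad (two turns); at the stop 10 N on a wing is ample. Sinks 5 mm a turn and stays where it is left (friction 0.04 N m). Starts at 0 to 4.5 rad, clear of the covers. At 0 its two wings lie along the housing's x axis, and they turn with it
- nut_wings (a point): on the nut's axis at the mid height of its wings, turning with it, x along the wings. Two wings, 6 mm thick, round ears 22 mm in diameter, reach 33 mm from the axis; hub 23 mm in diameter. At the stop the wings stand 56 to 78 mm above the bench, just over the edges of the cover (54 mm); at 0 rad 10 mm higher
- spring_washer: black spring washer, 25 mm in diameter, under the nut; origin on the axis at the hub's underside, which it passes downwards by 4 mm when free. It meets the cover's plate 2 mm before the nut's stop and then presses with about 8 N at the stop
- masking_tape: roll of masking tape, 104 mm wide, 25 mm high, lying on the bench left of the housing; origin under its centre. Leave alone
- screwdriver_red: red-handled screwdriver, 216 mm long, lying on the bench left of the housing; origin under its centre. Leave alone
- nut_m16: loose steel nut, 31 mm wide, 12 mm high, on the bench right of and behind the housing; origin under its centre. Leave alone
Not all that is in view belongs to the job. Leave any purple look-alike of the cover_green alone.

How it is judged:
On the way, in this order (a step that is already met when the one before it is completed fails the run):
1. the green-tagged cover is fully home: its origin within 4 mm of the stud's axis, square to the seat within 0.1 rad, flat on the deck (horizontal distance between cover_green and seat below 0.004 m and angle between the x axis of cover_green and the x axis of seat, either way round below 0.1 rad and z of cover_green in the frame of seat below 0.003 m), for 0.2 s.
2. the wing nut is down at its stop (over 12.25 rad) and its washer presses on the green-tagged cover (value of joint wing_nut above 12.25 rad and contact force between spring_washer and cover_green above 3 N), for 0.2 s.
At the end, for the whole second after the job is handed in: The green-tagged cover lies flat and fully home (its origin within 4 mm of the stud's axis, square within 0.1 rad), the wing nut is within 0.32 rad of its stop and its washer presses on that cover with more than 3 N; the red-tagged cover lies within 20 mm of where it was; all at rest (all of step 1 and all of step 2 and linear speed of cover_green below 0.01 m/s and distance of cover_red from where it was at the start of the episode below 0.02 m); the robot touches nothing.
It fails at once if the red-tagged cover is taken out of its bay (moved more than 40 mm) (distance of cover_red from where it was at the start of the episode above 0.04 m).
It fails at once if a bystander on the bench is disturbed (moved more than 20 mm) (distance of any of masking_tape, screwdriver_red, nut_m16 from where it was at the start of the episode above 0.02 m).
It also fails if it takes over 61 s, if anything falls off the work surface, if the arm or the gripper's body presses on something with over 40 N, if the wrist force passes 120 N, or if a joint passes its speed limit or range.

## Working session

There is one attempt and no reset: what is moved stays moved. The work goes in short steps, Python scripts to look and compute and a tool call to move; the robot and the scene stay as the last step left them, time stands still between calls to the robot, and variables do not carry over. Pictures are saved under pics/ and viewed, at most 10 in all, crops included, and the job is handed in when it is done.

Besides the shell and the picture viewer there is one more tool, called after "Request:" as name(argument=value, ...), one argument or row to a line, values as JSON. move_arm: Moves the arm, as the interface text tells. Its arguments: {"type":"object","properties":{"targets":{"type":"array"},"claw":{"type":"number"},"newtons":{"type":"number"}},"required":["targets"]}

```bash
mkdir -p pics; python3 - <<'E'
from rig import manip,cams,job
import cv2,numpy as np
for n in("top","side"):
    cv2.imwrite(f"pics/{n}0.png",cams.capture(n)); p=cams.camera_params(n); print(n,p["K"].round(1).tolist(),p["T"].round(3).tolist())
s=manip.sense();print(s)
E
```

```text
top [[408.3, 0.0, 280.0], [0.0, 408.3, 208.4], [0.0, 0.0, 1.0]] [[0.018, -0.993, 0.115, 0.409], [-0.999, -0.022, -0.035, 0.302], [0.037, -0.115, -0.993, 1.057], [0.0, 0.0, 0.0, 1.0]]
side [[529.8, 0.0, 277.4], [0.0, 529.8, 208.9], [0.0, 0.0, 1.0]] [[-0.999, -0.006, -0.033, 0.54], [0.028, 0.381, -0.924, 1.664], [0.019, -0.924, -0.381, 0.631], [0.0, 0.0, 0.0, 1.0]]
{'t': 0.1, 'joint_pos': array([-1.36556088e+00,  3.51184238e-01,  1.65237385e+00, -3.83650628e-06,
        1.13909591e+00, -8.46050225e-02]), 'joint_vel': array([-0.00099743, -0.00087387, -0.00081504,  0.00257601,  0.00212568,
        0.00060388]), 'effort': array([ 1.21270084e-03, -5.06831503e+01, -2.91877127e+01, -8.38206483e-05,
        2.62342590e-03, -6.43263320e-06]), 'position': array([ 0.15714137, -0.52672088,  0.19860601]), 'eef_rot': array([-3.10761221e+00, -4.53537923e-01,  1.05920940e-04]), 'wrist_force': array([ 0.20104884,  0.25485848, -0.29334595]), 'ft_torque': array([-0.01279972, -0.00960607,  0.01315129]), 'grasp_force': 0.0, 'opening': 0.9994874849640435}
```

View pics/top0.png

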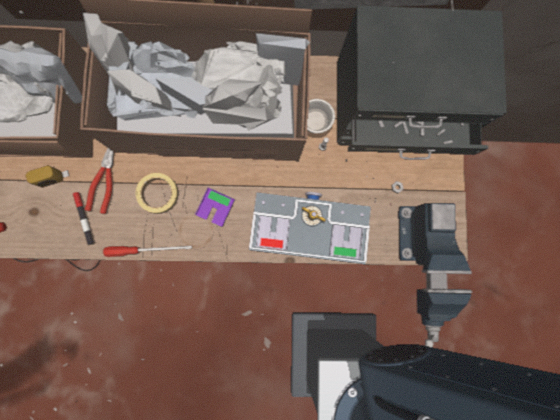

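View pics/side0.png

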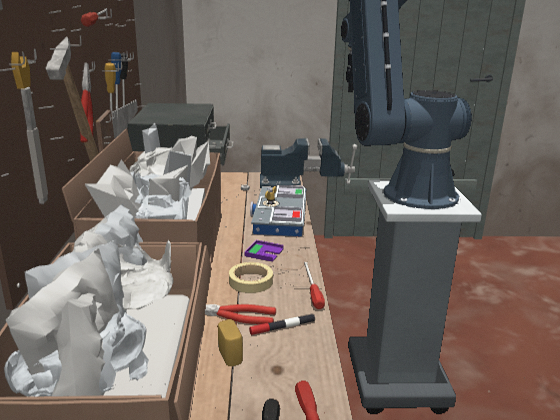

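The top view shows the housing at about (250–370, 192–262). The red cover is left at (271,235), the green one right at (347,243), and the nut is at (313,213). A vise stands to the right at about (400–470, 205–320). Next I'll enlarge the housing.

```bash
python3 - <<'E'
import cv2
a=cv2.imread("pics/top0.png")[185:270,243:377]
cv2.imwrite("pics/c0.png",cv2.resize(a,None,fx=5.9,fy=5.9,interpolation=cv2.INTER_CUBIC))
a=cv2.imread("pics/side0.png")[175:245,240:320]
cv2.imwrite("pics/c1.png",cv2.resize(a,None,fx=8,fy=8,interpolation=cv2.INTER_CUBIC))
E
```

```text
(no output)
```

View pics/c0.png

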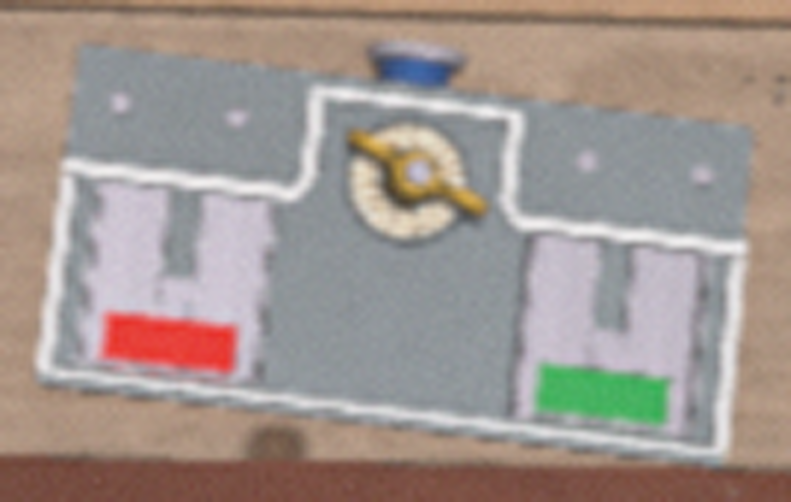

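View pics/c1.png

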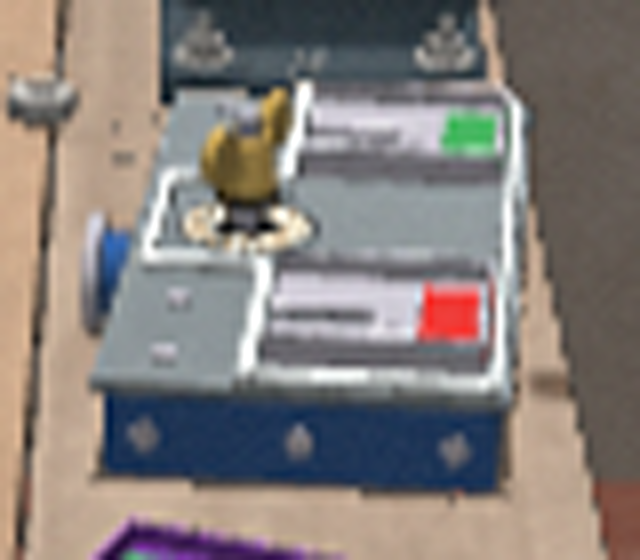

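```bash
cat >h.py <<'E'
import numpy as np,cv2
from rig import manip,cams,job
def ray(n,px,z):
    p=cams.camera_params(n);d=p["T"][:3,:3]@np.linalg.inv(p["K"])@[px[0],px[1],1];o=p["T"][:3,3]
    return (o+d*(z-o[2])/d[2])[:2]
def top(u,v,z): return ray("top",((u+.5)/5.9-.5+243,(v+.5)/5.9-.5+185),z)
def side(u,v,z): return ray("side",((u+.5)/8-.5+240,(v+.5)/8-.5+175),z)
E
python3 - <<'E'
from h import *
from scipy.optimize import least_squares
c=[top(*q,.04) for q in[(80,45),(750,125),(725,455),(38,380)]]
st=top(418,172,.086)
m=lambda s,xo:[(xo+.146,.146),(xo+.146,-.146),(xo,-.146),(xo,.146)]
def f(p):
    x,y,a,xo=p;R=np.array([[np.cos(a),-np.sin(a)],[np.sin(a),np.cos(a)]])
    return np.r_[np.ravel([R@q+[x,y]-w for q,w in zip(m(0,xo),c)]),1.5*(np.array([x,y])-st)]
r=least_squares(f,[.5,.2,0,-.1]);p=r.x;print("fit",p.round(4),(r.fun*1e3).round(1),"stud",st)
a=p[2];R=np.array([[np.cos(a),-np.sin(a)],[np.sin(a),np.cos(a)]])
H=lambda w:(R.T@(w-p[:2])*1e3).round(1)
print("side stud",H(side(243,110,.086)),"side corners",[H(side(*q,.04)) for q in[(92,385),(180,92),(508,395)]])
for n,q,z in[("wingL",(355,138),.076),("wingR",(480,210),.076),("nearL strip",(45,372),.045),("nearR",(722,448),.045),("endstopL",(315,90),.045),("endstopR",(518,115),.045),
 ("gtagTL",(540,366),.045),("gtagTR",(667,378),.045),("gtagBR",(665,422),.045),("gtagBL",(538,410),.045),("gslotL",(598,325),.045),("gslotR",(627,330),.045),("rslotL",(163,273),.045),("rslotR",(195,278),.045),
 ("gplateFL",(528,240),.054),("gplateFR",(705,252),.054),("gRearL",(513,415),.054),("gRearR",(690,435),.054)]:
    print(n,H(top(*q,z)))
s=manip.sense();print(s["position"])
E
```

```text
fit [ 0.5107  0.1873 -0.0924 -0.1017] [ 1.5  1.4  2.4 -1.6 -2.3  0.2 -1.5  0.8 -0.  -0.5] stud [0.51068583 0.1876804 ]
side stud [ 0.2 -4.2] side corners [array([ 39.7, 149.5]), array([  36.5, -147.2]), array([-102.9,  142.8])]
wingL [12.2 26.5]
wingR [-11.5 -27.7]
nearL strip [-96.6 142.7]
nearR [ -96.6 -143.2]
endstopL [34.5 43.1]
endstopR [ 33.9 -44.1]
gtagTL [-71.  -63.5]
gtagTR [ -70.1 -117.5]
gtagBR [ -88.5 -118.3]
gtagBL [-89.4 -64.5]
gslotL [-51.1 -86.4]
gslotR [-51.9 -98.8]
rslotL [-50.   98.4]
rslotR [-50.5  84.8]
gplateFL [-19.6 -52. ]
gplateFR [ -16.1 -126.8]
gRearL [-92.8 -52.8]
gRearR [ -92.9 -127.2]
[ 0.15714137 -0.52672088  0.19860601]
```

```bash
cat >>h.py <<'E'
from scipy.spatial.transform import Rotation as Ro
O=np.array([.5107,.1873]);A=-.0924
RH=np.array([[np.cos(A),-np.sin(A)],[np.sin(A),np.cos(A)]])
def st():
    s=manip.sense();M=Ro.from_rotvec(s["eef_rot"]).as_matrix();p=s["position"]
    h=RH.T@(p[:2]-O)*1e3;phi=np.degrees(np.arctan2(M[1,0],M[0,0])-A)
    print("t %.2f housing mm"%s["t"],h.round(1),"z %.1f"%(p[2]*1e3),"phi_h %.1f"%phi,"F",RH.T@s["wrist_force"][:2].round(2),s["wrist_force"][2].round(2),"Tz %.2f"%s["ft_torque"][2],"op %.2f"%s["opening"],"j6 %.2f"%s["joint_pos"][5]);return s,M,p,phi
def go(*T):
    s,M,p,phi=st()
    for xh,yh,z,ph in T:
        w=np.r_[RH@[xh/1e3,yh/1e3]+O,z/1e3]
        print((xh,yh,z,ph),"->",(M.T@(w-p)).round(4).tolist(),"yaw",np.radians(phi-ph).round(3))
E
python3 -c "
from h import *
go((-250,-350,380,90),(-55,-74,200,90))
print(top((400-243)*5.9,(210-185)*5.9,0.1),ray('top',(400,210),0),ray('top',(420,300),.1))"
```

```text
t 0.10 housing mm [-286.2 -743.6] z 198.6 phi_h 21.9 F [0.17607969 0.26738725] -0.29 Tz 0.01 op 1.00 j6 -0.08
(-250, -350, 380, 90) -> [0.1804, -0.3519, -0.181] yaw -1.189
(-55, -74, 200, 90) -> [0.4642, -0.535, -0.0008] yaw -1.189
[ 0.52368294 -0.0168703 ] [ 0.53459227 -0.05133421] [ 0.31260737 -0.06161265]
```

Request:
move_arm(
  targets=[
    [0, 0, -0.09, 0],
    [0.02, -0.03, -0.18, -0.1],
    [0.18, -0.352, -0.181, -1.189],
    [0.18, -0.352, -0.181, -1.189],
    [0.18, -0.352, -0.181, -1.189],
    [0.18, -0.352, -0.181, -1.189],
    [0.18, -0.352, -0.181, -1.189],
    [0.18, -0.352, -0.181, -1.189],
    [0.18, -0.352, -0.181, -1.189],
    [0.464, -0.535, -0.18, -1.189],
    [0.464, -0.535, -0.18, -1.189],
    [0.464, -0.535, -0.18, -1.189],
  ],
  claw=-1,
)

```text
t: 1.1
position: [0.2787, -0.1359, 0.3614]
eef_rot: [2.315, 2.121, 0.001]
wrist_force: [0.6, -1.4, 0.7]
opening: 0.001
grasp_force: 0.0
```

```bash
python3 -c "
from h import *
go((-55,-74,380,90),(-55,-74,100,90))"
```

```text
t 1.10 housing mm [-201.2 -343.2] z 361.4 phi_h 90.3 F [ 0.72127259 -1.38937607] 0.74 Tz 0.01 op 0.00 j6 -0.52
(-55, -74, 380, 90) -> [0.2685, 0.1476, -0.0186] yaw 0.005
(-55, -74, 100, 90) -> [0.2687, 0.1472, 0.2614] yaw 0.005
```

Request:
move_arm(
  targets=[
    [0.268, 0.147, 0, 0.005],
    [0.268, 0.147, 0, 0.005],
    [0.268, 0.147, 0, 0.005],
    [0.268, 0.147, 0, 0.005],
    [0.268, 0.147, 0, 0.005],
    [0.268, 0.147, 0, 0.005],
    [0.268, 0.147, 0.24, 0.005],
    [0.268, 0.147, 0.24, 0.005],
    [0.268, 0.147, 0.24, 0.005],
    [0.268, 0.147, 0.24, 0.005],
    [0.268, 0.147, 0.24, 0.005],
    [0.268, 0.147, 0.24, 0.005],
  ],
)

```text
t: 2.1
position: [0.449, 0.1159, 0.1187]
eef_rot: [-2.326, -2.111, 0.001]
wrist_force: [0.5, -0.6, 0.0]
opening: -0.001
grasp_force: 0.0
```

Request:
move_arm(
  targets=[
    [0, 0, 0, 0],
    [0, 0, 0, 0],
  ],
)

```text
t: 2.27
position: [0.4486, 0.1154, 0.1204]
eef_rot: [-2.324, -2.11, 0.005]
wrist_force: [0.6, 0.3, 1.0]
opening: -0.001
grasp_force: 0.0
```

```bash
python3 -c "
from h import *
go((-55,-74,60,90),(-55,-74,48,90),(-55,10,48,90))
import cv2
a=cams.capture('top')[165:270,220:380];cv2.imwrite('pics/t1.png',cv2.resize(a,None,fx=3,fy=3))
b=cams.capture('side')[150:260,220:340];cv2.imwrite('pics/s1.png',cv2.resize(b,None,fx=5,fy=5,interpolation=2))"
```

```text
t 2.27 housing mm [-55.2 -77.3] z 120.4 phi_h 89.8 F [0.58063995 0.34504674] 0.98 Tz 0.04 op -0.00 j6 0.25
(-55, -74, 60, 90) -> [0.0033, 0.0004, 0.0604] yaw -0.004
(-55, -74, 48, 90) -> [0.0034, 0.0005, 0.0724] yaw -0.004
(-55, 10, 48, 90) -> [0.0874, 0.0001, 0.0723] yaw -0.004
```

View pics/s1.png

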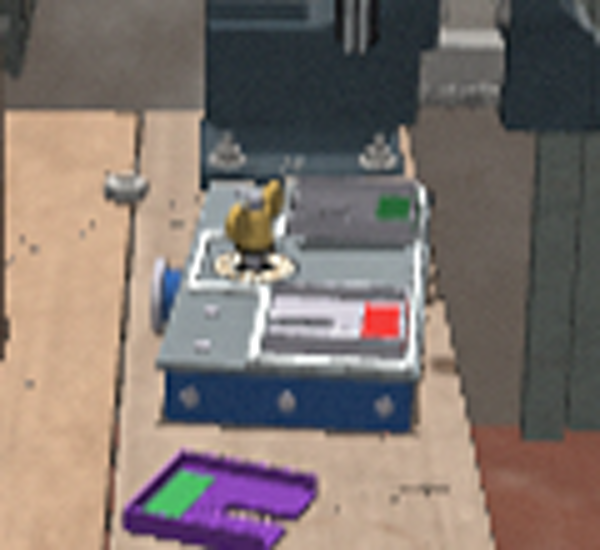

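In the side crop the finger tips are at about (355,45), above the green cover, which is in their shadow at (350,215). Nothing is in the way, so I'll descend into the cover.

Request:
move_arm(
  targets=[
    [0.003, 0, 0.03, 0],
    [0.003, 0, 0.055, 0],
    [0.003, 0, 0.066, 0],
    [0.003, 0, 0.072, 0],
    [0.003, 0, 0.072, 0],
    [0.003, 0, 0.072, 0],
  ],
)

```text
t: 2.87
position: [0.4509, 0.1185, 0.0507]
eef_rot: [2.326, 2.11, 0.004]
wrist_force: [0.0, -0.6, -1.1]
opening: 0.001
grasp_force: 0.0
```

```bash
python3 -c "
from h import *
go((-55,-74,48,90),(-55,0,48,90),(-55,25,48,90))"
```

```text
t 2.87 housing mm [-53.2 -74. ] z 50.7 phi_h 89.7 F [ 0.09334514 -0.57383507] -1.14 Tz -0.01 op 0.00 j6 0.25
(-55, -74, 48, 90) -> [0.0, -0.0019, 0.0027] yaw -0.005
(-55, 0, 48, 90) -> [0.074, -0.0022, 0.0027] yaw -0.005
(-55, 25, 48, 90) -> [0.099, -0.0023, 0.0027] yaw -0.005
```

Request:
move_arm(
  targets=[
    [0.004, -0.001, 0.0025, 0],
    [0.012, -0.002, 0.0025, 0],
    [0.018, -0.002, 0.0025, 0],
    [0.024, -0.002, 0.0025, 0],
    [0.03, -0.002, 0.0025, 0],
    [0.036, -0.002, 0.0025, 0],
    [0.042, -0.002, 0.0025, 0],
    [0.048, -0.002, 0.0025, 0],
    [0.054, -0.002, 0.0025, 0],
    [0.06, -0.002, 0.0025, 0],
    [0.065, -0.002, 0.0025, 0],
    [0.067, -0.002, 0.0025, 0],
  ],
)

```text
t: 3.87
position: [0.4544, 0.1861, 0.0464]
eef_rot: [-2.326, -2.111, -0.0]
wrist_force: [0.2, -0.6, 0.3]
opening: -0.001
grasp_force: 0.0
```

```bash
python3 -c "
from h import *
go((-55,25,48,90))"
```

```text
t 3.87 housing mm [-56.   -6.4] z 46.4 phi_h 89.8 F [ 0.23551598 -0.59078949] 0.32 Tz 0.00 op -0.00 j6 0.39
(-55, 25, 48, 90) -> [0.0314, 0.0008, -0.0016] yaw -0.004
```

Request:
move_arm(
  targets=[
    [0.005, 0.001, -0.001, 0],
    [0.011, 0.001, -0.001, 0],
    [0.017, 0.001, -0.001, 0],
    [0.023, 0.001, -0.001, 0],
    [0.028, 0.001, -0.001, 0],
    [0.031, 0.001, -0.001, 0],
    [0.031, 0.001, -0.001, 0],
  ],
)

```text
t: 4.45
position: [0.4583, 0.2167, 0.0474]
eef_rot: [-2.326, -2.112, -0.0]
wrist_force: [0.2, 0.2, -0.1]
opening: -0.002
grasp_force: 0.0
```

```bash
python3 -c "
from h import *
go((-55,20,48,90),(-55,20,80,90),(-120,0,80,90),(-120,0,48,90))
import cv2
a=cams.capture('top')[185:270,243:377];cv2.imwrite('pics/t2.png',cv2.resize(a,None,fx=5.9,fy=5.9,interpolation=2))
b=cams.capture('side')[170:250,230:330];cv2.imwrite('pics/s2.png',cv2.resize(b,None,fx=7,fy=7,interpolation=2))"
```

```text
t 4.45 housing mm [-54.8  24.5] z 47.4 phi_h 89.8 F [0.14989841 0.22478983] -0.13 Tz 0.02 op -0.00 j6 0.45
(-55, 20, 48, 90) -> [-0.0045, -0.0001, -0.0006] yaw -0.004
(-55, 20, 80, 90) -> [-0.0045, -0.0001, -0.0326] yaw -0.004
(-120, 0, 80, 90) -> [-0.0248, -0.065, -0.0326] yaw -0.004
(-120, 0, 48, 90) -> [-0.0248, -0.065, -0.0006] yaw -0.004
```

View pics/s2.png

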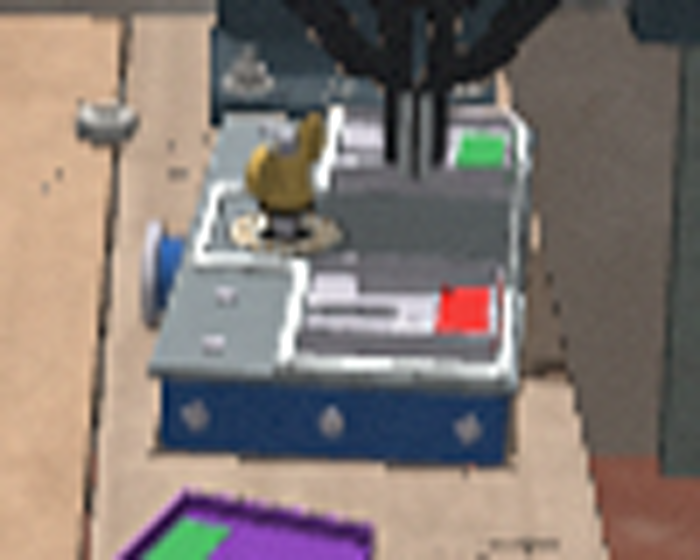

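```bash
python3 -c "
from h import *
p=cams.camera_params('side');T=np.linalg.inv(p['T'])
def P(x,y,z):
    w=np.r_[RH@[x/1e3,y/1e3]+O,z/1e3,1];c=p['K']@(T@w)[:3];c=c[:2]/c[2];return ((c-[230,170]+.5)*7-.5).round(0)
print('tip',P(-55,24.5,47),P(-55,-10,47));
for y in (38,0,-10,-20,-40): print(y,'left edge top',P(-92,y,54),P(-16,y,54))
print('red right edge',P(-92,54,54),P(-16,54,54), 'stud',P(0,0,86))
"
```

```text
tip [407. 247.] [410. 217.]
38 left edge top [494. 247.] [312. 239.]
0 left edge top [496. 214.] [319. 206.]
-10 left edge top [497. 205.] [320. 198.]
-20 left edge top [498. 197.] [322. 190.]
-40 left edge top [499. 180.] [325. 173.]
red right edge [493. 261.] [310. 254.] stud [282. 135.]
```

View pics/t2.png

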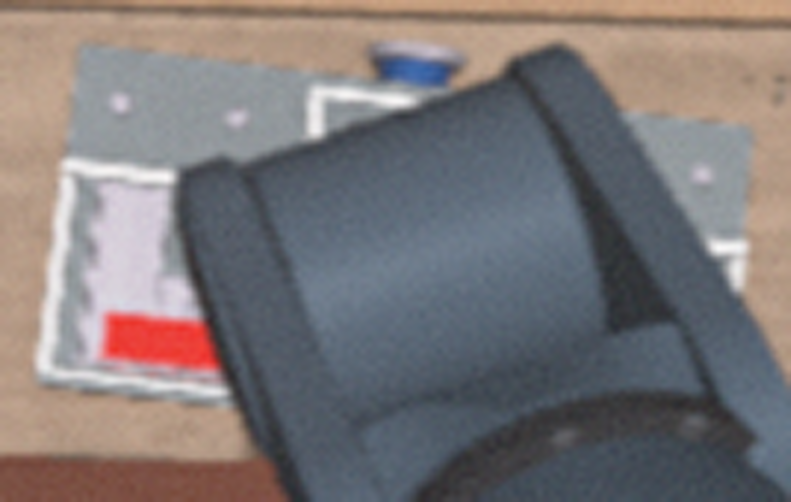

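The side picture puts the finger tips at (415,175), but the joints say they should be at (407,247), so the picture may be stale. I'll capture again.

```bash
python3 -c "
from h import *
st()
f=cams.capture('side');a=f[170:250,230:330];b=cv2.resize(a,None,fx=7,fy=7,interpolation=2);cv2.imwrite('pics/s3.png',b)
print(np.abs(b.astype(int)-cv2.imread('pics/s2.png')).mean()); st()"
```

```text
t 4.55 housing mm [-54.9  23.9] z 47.4 phi_h 89.7 F [-0.41874663 -0.24970235] -1.13 Tz 0.03 op -0.00 j6 0.45
1.462812074829932
t 4.60 housing mm [-54.9  23.8] z 47.4 phi_h 89.7 F [-0.64165276 -0.6620285 ] -0.44 Tz -0.01 op -0.00 j6 0.45
```

View pics/s3.png

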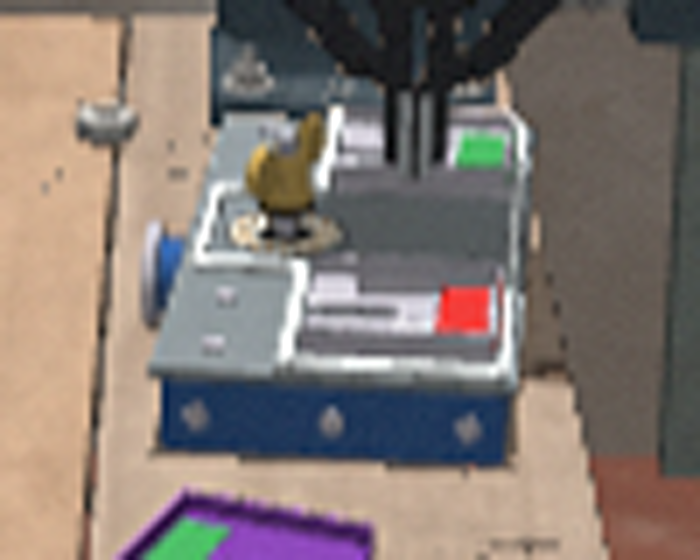

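```bash
python3 -c "
from h import *
import glob
def P(n,x,y,z):
    p=cams.camera_params(n);T=np.linalg.inv(p['T'])
    w=np.r_[RH@[x/1e3,y/1e3]+O,z/1e3,1];c=p['K']@(T@w)[:3];return (c[:2]/c[2]).round(1)
print('s1 tip exp',P('side',-55.2,-77.3,120.4),'now exp',P('side',-55,24,47))
g=lambda i:cv2.cvtColor(i,6).astype(float)
f0=cams.capture('side')
for i in range(6): f=cams.capture('side')
print(np.abs(g(f)-g(f0)).mean(), np.abs(g(f)-g(f0))[80:250,200:450].max()); st()
cv2.imwrite('pics/s4.png',cv2.resize(f[50:260,200:400],None,fx=2.8,fy=2.8,interpolation=2))
b=f[170:250,230:330];print(np.abs(cv2.resize(b,None,fx=7,fy=7,interpolation=2).astype(int)-cv2.imread('pics/s3.png')).mean())
"
```

```text
s1 tip exp [289.9 170.3] now exp [287.7 204.7]
1.6596301020408164 73.0
t 4.95 housing mm [-54.8  23.8] z 47.4 phi_h 89.7 F [0.32305616 0.09019268] 0.57 Tz 0.05 op -0.00 j6 0.45
1.5158137755102041
```

```bash
cat >>h.py <<'E'
def blobs(n,img,r=(180,270,225,390)):
    y0,y1,x0,x1=r;h=cv2.cvtColor(img[y0:y1,x0:x1],40)
    m=cv2.inRange(h,(45,90,60),(80,255,255));k,_,s,c=cv2.connectedComponentsWithStats(m)
    for i in range(1,k):
        if s[i,4]>8:
            px=c[i]+[x0,y0];print(n,"green",s[i,4],px.round(1),"housing",(RH.T@(ray(n,px,.045)-O)*1e3).round(1))
E
python3 -c "
from h import *
for n in('top','side'):
    blobs(n+'',cv2.imread(f'pics/{n}0.png'))
    blobs(n,cams.capture(n))
go((-55,20,48,90))
"
```

```text
top green 29 [226.5 200.8] housing [ 12.2 215. ]
top green 160 [344.8 251.4] housing [-79.9 -91.1]
top green 30 [226.5 200.9] housing [ 11.9 215. ]
side green 25 [298.2 191.2] housing [-82.8 -99.2]
side green 64 [255.4 248.4] housing [ 10.8 314.1]
side green 28 [298.2 191.4] housing [-82.9 -97.5]
side green 64 [255.4 248.4] housing [ 10.8 314.1]
t 5.05 housing mm [-54.8  23.9] z 47.5 phi_h 89.7 F [0.14566938 0.05366965] 0.0 Tz 0.00 op -0.00 j6 0.45
(-55, 20, 48, 90) -> [-0.0039, -0.0002, -0.0005] yaw -0.005
```

Request:
move_arm(
  targets=[
    [-0.004, 0, 0, 0],
    [-0.004, 0, -0.02, 0],
    [-0.004, 0, -0.04, 0],
    [-0.025, -0.065, -0.05, 0],
    [-0.025, -0.075, -0.08, 0],
    [-0.025, -0.075, -0.08, 0],
    [-0.025, -0.075, -0.08, 0],
    [-0.025, -0.075, -0.08, 0],
  ],
)

```text
t: 5.72
position: [0.3821, 0.1987, 0.1277]
eef_rot: [2.326, 2.111, 0.003]
wrist_force: [-0.7, -0.5, 0.2]
opening: 0.002
grasp_force: 0.0
```

```bash
python3 -c "
from h import *
for n in('top','side'):
    f=cams.capture(n);blobs(n,f);cv2.imwrite(f'pics/{n}5.png',f)
go((-120,0,60,90),(-120,0,48,90))
"
```

```text
top green 30 [226.5 200.9] housing [ 11.9 215. ]
side green 29 [298.2 191.3] housing [-82.6 -98.2]
side green 63 [255.5 248.3] housing [ 10.7 313.8]
t 5.82 housing mm [-129.2   -0.7] z 126.8 phi_h 89.7 F [-0.08038922 -0.10787759] 0.29 Tz 0.05 op -0.00 j6 0.47
(-120, 0, 60, 90) -> [0.0007, 0.0092, 0.0668] yaw -0.005
(-120, 0, 48, 90) -> [0.0007, 0.0092, 0.0788] yaw -0.005
```

```bash
python3 -c "
import cv2
a=cv2.imread('pics/side5.png')[80:255,215:385];cv2.imwrite('pics/s5.png',cv2.resize(a,None,fx=3.4,fy=3.4,interpolation=2)[:,:400])
a=cv2.resize(cv2.imread('pics/side5.png')[80:255,215:345],None,fx=3,fy=3,interpolation=2)
b=cv2.imread('pics/s4.png');b=cv2.resize(b[84:574,42:406],(390,525))
import numpy as np
print(a.shape,b.shape);cv2.imwrite('pics/cmp.png',np.hstack([a,b]))"
```

```text
(525, 390, 3) (525, 390, 3)
```

View pics/cmp.png

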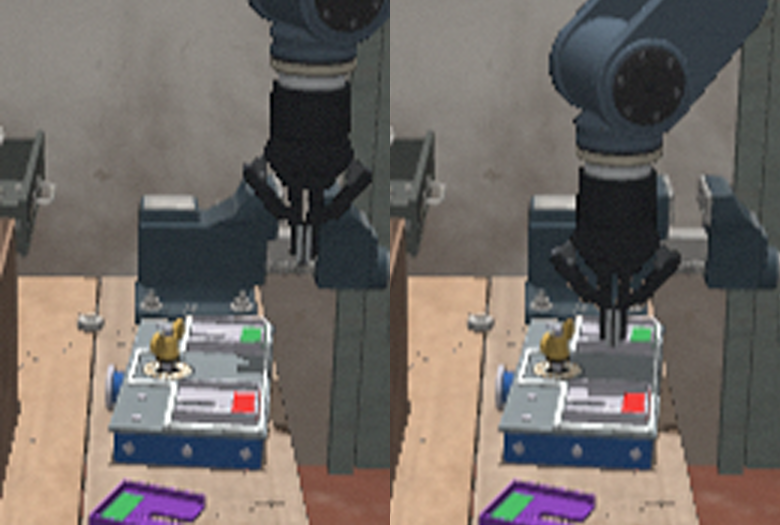

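```bash
python3 -c "
from h import *
def P(n,x,y,z):
    p=cams.camera_params(n);T=np.linalg.inv(p['T'])
    w=np.r_[RH@[x/1e3,y/1e3]+O,z/1e3,1];c=p['K']@(T@w)[:3];return (c[:2]/c[2]).round(1)
for z in(127,140,150,160,170): print(z,P('side',-129.2,-.7,z))
for z in (47,77,87): print(z,P('side',-55,24,z))
f=cv2.imread('pics/side5.png')
print(f[145:195,310:324].mean(2).astype(int)[::2])
for z in(130,250,350): print('top',z,P('top',-129,-.7,z))
t=cv2.imread('pics/top5.png'); print(np.abs(t.astype(int)-cv2.imread('pics/top0.png')).mean(2)[150:270:6,250:380:6].astype(int))
"
```

```text
127 [314.1 177.3]
140 [314.3 173.1]
150 [314.4 169.8]
160 [314.6 166.6]
170 [314.7 163.3]
47 [287.7 204.7]
77 [287.9 195.2]
87 [288. 192.]
[[121  14  25  27  30  40 127  98  13  29  28  29  34  77]
 [127  97  21  27  25  43 126 110  19  23  27  26  21  49]
 [ 24  29  27  33  27  42 129 124  23  31  29  28  26  30]
 [ 31  33  29  30  21  46 130  13  26  27  29  29  28  25]
 [101  26  29  32  28  36  85  17  25  31  30  27  31  24]
 [125 101  19  34  81  94  30  61  76  26  28  33  39  41]
 [176 178  15  34  95 110  30 106  89  24  30  38  45  41]
 [120 120  18  36 106  96  34 113  91  23  28  32  45  43]
 [ 98  98  21  40 113  85  45 113  88  23  31  39  44  45]
 [100  65  19  37 116  87  51 113  68  23  29  37  46  46]
 [ 98  98  77  87 114  74  55 111  61  26  67  39  48  42]
 [130  98 107 111  77  43  51  94 132 131  46  39  45  44]
 [ 93  87  93  71  76  75  86  98  95  86  45  46  48  46]
 [ 77  88  84  79  70  83  87  92  96  59  39  49  46  45]
 [ 94  93  93  94  95  93  92  91  96  89  25  49  46  45]
 [ 92  93  94  92  94  93  91  90  93  94  78  42  43  46]
 [ 93  92  95  92
[... 1741 characters left out ...]
0   2   3   2   1   1   3   0
    1   1   2   1]
 [  2   3   2   1   5   1   1   1   2   2   0   1   1   3   1   2   1   1
    2   2   3   1]
 [  5   3   5   0   2   3   2   2   3   1   1   1   1   5   1   8   4  64
  112   0   2   4]
 [  1   2   3   2   2   3   2   2   4   0   4  91  45   2   3   4 101 121
  109  61   5   1]
 [  1   3   2   0   2   8   6   1   1   2  48  96  70  79 106 107 117 113
   98  51  14   1]
 [  3   2   2   1   3   3   2   2   1   2  73  85  78  67  41  33  35  37
  138  89  66   1]
 [  0   3   4   2   1   3   8  35  77  86  60  42  64  65 120 114  73  41
   61 103  58  24]
 [  4   1   2   1   4   0  24  23  24  30  25  25  30  27  30  28  30  33
   36  45  25  26]]
```

The pictures are live. The cover has not moved, and the visible finger tips sit about 30 mm higher than the reported TCP, so the finger passed over it. I'll probe the empty lane deck by touch to calibrate the height.

Request:
move_arm(
  targets=[
    [0, 0.03, 0.02, 0],
    [0, 0.06, 0.04, 0],
    [0, 0.074, 0.07, 0],
    [0, 0.074, 0.085, 0],
    [0, 0.074, 0.093, 0],
    [0, 0.074, 0.096, 0],
    [0, 0.074, 0.099, 0],
    [0, 0.074, 0.099, 0],
  ],
)

```text
t: 6.48
position: [0.4549, 0.1915, 0.0285]
eef_rot: [2.326, 2.111, 0.0]
wrist_force: [-0.3, -0.2, 0.4]
opening: -0.002
grasp_force: 0.0
```

```bash
python3 -c "
from h import *
go((-55,0,20,90))
f=cams.capture('side');cv2.imwrite('pics/side6.png',f)
print(f[180:230:2,278:298].mean(2).astype(int))
"
```

```text
t 6.48 housing mm [-55.9  -1. ] z 28.5 phi_h 89.7 F [-0.29925853 -0.23863012] 0.39 Tz 0.02 op -0.00 j6 0.40
(-55, 0, 20, 90) -> [0.001, 0.0009, 0.0085] yaw -0.004
[[ 26  33  29  29  32  33  53  23  29  26  30  63  69  88  22  30  28  51
   68  73]
 [ 88  23  29  29  23  28  32  34  31  26  28  53  95  47  28  26  25  33
   30  23]
 [ 84  89  61  62  61  83  24  28  26  32  30  32  81  31  29  31  29  29
   26  20]
 [255 135 107 109 102 109 103  50  27  47  81  36  45  63  36  27  36 100
  111 158]
 [215 218 205 208 196 199 199 109  22  56 115  68  74 116  42  29  78 193
  169 168]
 [119 200 201 207 209 209 232 135  18  57 115  63  72 110  43  27  95 204
  121 123]
 [127 166 168 156 159 118 100  50  27  55 114  52  73 114  43  22  50  83
   62  64]
 [101 103 102  97 101 102 105  54  24  56 113  42  74 115  39  27  69 116
  106 101]
 [112 110 112 112 108 107 106  91  85  98 113  44  93 111  62  56 103 108
  106 105]
 [ 88  87  88  87  87  84  82  87  86  93  92  59  90  97  90  93  96  93
   97  93]
 [ 87  88  89  86  87  88  85  90  87  89  87  89  86  88  88  89  88  87
   89  91]
 [
[... 488 characters left out ...]
 116 118
  117 115]
 [102 106 109  82 102 103 103 111 150 219 212 213 216 215 161 114 120 120
  121 121]
 [193 180 193 197 194 206 212 206 231 233 220 219 233 234 146 131 126 121
  119 120]
 [108 110 110 108 109 105 109 110 108 109 106 108 108 104 108 108 109 113
  120 132]
 [126 128 125  99 103 100 102 103 105 102  99 100 104 108 108 107 105 103
  104 112]
 [204 228 226 225 225 227 223 217 183 186 189 191 201 202 183 186 193 208
  205 210]
 [ 90  89  81  88  86  96 108 108 115 115 114  94  93 100  98  98  97  92
  108 119]
 [ 57  56  57  55  56  58  63  60  57  61  60  61  66  64  64  66  69  67
   67  72]
 [ 66  57  58  58  58  59  58  57  58  59  57  60  58  62  58  60  58  56
   57  54]]
```

Request:
move_arm(
  targets=[
    [0.001, 0.001, 0.004, 0],
    [0.001, 0.001, 0.008, 0],
    [0.001, 0.001, 0.011, 0],
    [0.001, 0.001, 0.013, 0],
    [0.001, 0.001, 0.013, 0],
  ],
)

```text
t: 6.95
position: [0.4557, 0.1922, 0.015]
eef_rot: [-2.326, -2.111, 0.001]
wrist_force: [-0.4, -0.1, 0.4]
opening: 0.003
grasp_force: 0.0
```

Request:
move_arm(
  targets=[
    [0, 0, 0.0015, 0],
    [0, 0, 0.003, 0],
    [0, 0, 0.003, 0],
  ],
)

```text
t: 7.2
position: [0.4559, 0.1922, 0.0122]
eef_rot: [-2.327, -2.111, 0.0]
wrist_force: [0.0, 0.2, 0.0]
opening: -0.001
grasp_force: 0.0
```

```bash
python3 -c "
from h import *
go((-55,0,10,90))"
```

```text
t 7.20 housing mm [-55.   -0.2] z 12.2 phi_h 89.7 F [0.00865025 0.23178691] 0.02 Tz 0.01 op -0.00 j6 0.40
(-55, 0, 10, 90) -> [0.0002, -0.0, 0.0022] yaw -0.005
```

Request:
move_arm(
  targets=[
    [0, 0, 0.0015, 0],
    [0, 0, 0.002, 0],
    [0, 0, 0.002, 0],
  ],
)

```text
t: 7.45
position: [0.4559, 0.1922, 0.0103]
eef_rot: [-2.327, -2.111, 0.0]
wrist_force: [-0.5, 0.7, -0.2]
opening: 0.001
grasp_force: 0.0
```

Request:
move_arm(
  targets=[
    [0, 0, 0.0015, 0],
    [0, 0, 0.002, 0],
    [0, 0, 0.002, 0],
  ],
)

```text
t: 7.7
position: [0.4559, 0.1922, 0.0083]
eef_rot: [-2.327, -2.111, 0.0]
wrist_force: [-0.4, 0.0, -0.0]
opening: -0.001
grasp_force: 0.0
```

```bash
python3 -c "
from h import *
go((-55,0,10,90))
f=cams.capture('side');cv2.imwrite('pics/side7.png',f)
def P(n,x,y,z):
    p=cams.camera_params(n);T=np.linalg.inv(p['T'])
    w=np.r_[RH@[x/1e3,y/1e3]+O,z/1e3,1];c=p['K']@(T@w)[:3];return (c[:2]/c[2]).round(1)
print(P('side',-55,0,40),P('side',-55,11,40))
print(f[190:212:1,284:296].mean(2).astype(int))"
```

```text
t 7.70 housing mm [-55.   -0.1] z 8.3 phi_h 89.7 F [-0.42282177  0.01103391] -0.0 Tz -0.04 op -0.00 j6 0.40
(-55, 0, 10, 90) -> [0.0001, -0.0, -0.0017] yaw -0.005
[288.  203.9] [287.8 205.3]
[[ 31  32  24  26  51 146  73  22  26  30  32  25]
 [ 27  27  33  30  40 106  51  29  30  29  29  32]
 [ 55  26  29  25  24  23  22  28  26  27  46  67]
 [ 91  24  34  80  94  35 100  77  27  36  89 104]
 [107  22  38  99 113  36 119  93  22  34  96 113]
 [106  15  37  97 109  34 116  89  23  32  92 109]
 [111  21  34  95 109  32 116  89  23  35  93 109]
 [ 93  24  32  95 110  34 115  93  24  34  89 110]
 [ 85  23  35  95 110  33 115  88  23  32  81  96]
 [ 81  33  38  94  97  37 112  89  26  36  79  92]
 [ 74  31  33  94  89  38 112  86  24  32  90  87]
 [ 80  22  38 106  87  41 115  72  22  41  93  88]
 [ 86  55  53 114  86  50 110  65  32  66  91  89]
 [ 89  80  79 116  86  53 115  86  70  82  87  89]
 [ 91  89  88  99  75  55 105  93  87  87  89  84]
 [ 84  87  85  87  75  73  85  85  82  85  83  88]
 [102 103 105  97 100 145 144 147 126 124 104 106]
 [110 109 113 105 110 137 141 144 131 128 110 106]
 [100 101 103 101 103 110 112 112 111 113 109 102]
 [162 157 139 132 101 110 108 104 109 107 109 121]
 [209 205 196 195 180 184 183 186 184 153 169 178]
 [218 219 218 220 219 221 220 222 221 145 165 166]]
```

Request:
move_arm(
  targets=[
    [0, 0, 0.001, 0],
    [0, 0, 0.002, 0],
    [0, 0, 0.002, 0],
  ],
)

```text
t: 8.0
position: [0.4562, 0.1923, 0.0077]
eef_rot: [2.326, 2.111, 0.0]
wrist_force: [-6.3, -3.3, 23.5]
opening: 0.001
grasp_force: 11.6
```

Request:
move_arm(
  targets=[
    [0, 0, 0.001, 0],
    [0, 0, 0.002, 0],
    [0, 0, 0.002, 0],
  ],
)

```text
t: 8.25
position: [0.4563, 0.1924, 0.0076]
eef_rot: [2.326, 2.111, 0.001]
wrist_force: [-16.4, -7.2, 55.1]
opening: -0.003
grasp_force: 27.5
```

```bash
python3 -c "
from h import *
go((-55,0,10,90))
s=manip.sense();print(s['joint_pos'])"
```

```text
t 8.25 housing mm [-54.6   0. ] z 7.6 phi_h 89.7 F [-15.6865438   -8.67437858] 55.14 Tz 0.02 op -0.00 j6 0.40
(-55, 0, 10, 90) -> [-0.0, -0.0004, -0.0024] yaw -0.004
[ 3.04996813e-01  5.49605260e-01  1.92656955e+00 -2.32361813e-04
  6.64770960e-01  4.02004632e-01]
```

The deck contact came at a reported z of 7.8 mm, so the true tip is 32 mm above the reported z. I'll correct for that and redo the push.

Request:
move_arm(
  targets=[
    [0, 0, -0.02, 0],
    [0, 0, -0.035, 0],
    [-0.035, 0, -0.04, 0],
    [-0.072, 0, -0.04, 0],
    [-0.074, 0, -0.04, 0],
    [-0.074, 0, -0.04, 0],
    [-0.074, 0, -0.03, 0],
    [-0.074, 0, -0.02, 0],
    [-0.074, 0, -0.014, 0],
    [-0.074, 0, -0.014, 0],
    [-0.074, 0, -0.014, 0],
  ],
)

```text
t: 9.17
position: [0.4483, 0.119, 0.0177]
eef_rot: [-2.325, -2.111, 0.002]
wrist_force: [-0.2, -0.1, -0.3]
opening: 0.002
grasp_force: 0.0
```

```bash
sed -i 's/^def go/DZ=32\ndef go/; s#w=np.r_\[RH@\[xh/1e3,yh/1e3\]+O,z/1e3\]#w=np.r_[RH@[xh/1e3,yh/1e3]+O,(z-DZ)/1e3]#' h.py; python3 -c "
from h import *
go((-55,-74,48,90),(-55,25,48,90))"
```

```text
t 9.17 housing mm [-55.8 -73.7] z 17.7 phi_h 89.8 F [-0.18273069 -0.08723242] -0.26 Tz 0.02 op 0.00 j6 0.26
(-55, -74, 48, 90) -> [-0.0003, 0.0008, 0.0017] yaw -0.004
(-55, 25, 48, 90) -> [0.0987, 0.0004, 0.0016] yaw -0.004
```

Request:
move_arm(
  targets=[
    [0.006, 0, 0.001, 0],
    [0.012, 0, 0.001, 0],
    [0.018, 0, 0.001, 0],
    [0.024, 0, 0.001, 0],
    [0.03, 0, 0.001, 0],
    [0.036, 0, 0.001, 0],
    [0.042, 0, 0.001, 0],
    [0.048, 0, 0.001, 0],
    [0.054, 0, 0.001, 0],
    [0.059, 0, 0.001, 0],
    [0.062, 0, 0.001, 0],
  ],
)

```text
t: 10.08
position: [0.4549, 0.181, 0.0174]
eef_rot: [2.326, 2.111, 0.0]
wrist_force: [-0.2, -1.5, -0.0]
opening: 0.001
grasp_force: 0.6
```

```bash
python3 -c "
from h import *
go((-55,25,48,90))
blobs('side',cams.capture('side'))"
```

```text
t 10.08 housing mm [-55.  -11.4] z 17.4 phi_h 89.7 F [-0.0588986  -1.53196963] -0.02 Tz -0.02 op 0.00 j6 0.38
(-55, 25, 48, 90) -> [0.0364, -0.0002, 0.0014] yaw -0.004
side green 24 [297.5 197.5] housing [-82.1 -43.7]
side green 64 [255.4 248.4] housing [ 10.8 314.1]
```

Request:
move_arm(
  targets=[
    [0.006, 0, 0.001, 0],
    [0.012, 0, 0.001, 0],
    [0.018, 0, 0.001, 0],
    [0.024, 0, 0.001, 0],
    [0.03, 0, 0.001, 0],
    [0.034, 0, 0.001, 0],
    [0.0365, 0, 0.001, 0],
    [0.0365, 0, 0.001, 0],
  ],
)

```text
t: 10.8
position: [0.4584, 0.2172, 0.0164]
eef_rot: [2.326, 2.112, 0.0]
wrist_force: [-0.1, -0.2, 0.0]
opening: -0.001
grasp_force: 0.0
```

```bash
python3 -c "
from h import *
go((-55,20,48,90),(-55,20,80,90),(-122,0,80,90),(-122,0,49,90))
blobs('side',cams.capture('side'))"
```

```text
t 10.80 housing mm [-54.8  24.9] z 16.4 phi_h 89.8 F [-0.05032499 -0.21556297] 0.04 Tz 0.01 op -0.00 j6 0.45
(-55, 20, 48, 90) -> [-0.0049, -0.0001, 0.0004] yaw -0.004
(-55, 20, 80, 90) -> [-0.0049, -0.0001, -0.0316] yaw -0.004
(-122, 0, 80, 90) -> [-0.0252, -0.0671, -0.0316] yaw -0.004
(-122, 0, 49, 90) -> [-0.0252, -0.0671, -0.0006] yaw -0.004
side green 34 [296.9 201.9] housing [-81.4  -6.5]
side green 64 [255.4 248.4] housing [ 10.8 314.1]
```

Request:
move_arm(
  targets=[
    [-0.005, 0, 0, 0],
    [-0.005, 0, -0.02, 0],
    [-0.005, 0, -0.034, 0],
    [-0.025, -0.03, -0.034, 0],
    [-0.025, -0.067, -0.034, 0],
    [-0.025, -0.067, -0.034, 0],
    [-0.025, -0.067, -0.034, 0],
    [-0.025, -0.067, -0.015, 0],
    [-0.025, -0.067, -0.004, 0],
    [-0.025, -0.067, -0.001, 0],
    [-0.025, -0.067, -0.001, 0],
  ],
)

```text
t: 11.77
position: [0.3896, 0.198, 0.0169]
eef_rot: [-2.327, -2.11, 0.001]
wrist_force: [-0.6, -0.0, -0.1]
opening: 0.002
grasp_force: 0.0
```

```bash
python3 -c "
from h import *
go((-122,0,49,90),(-62,0,49,90))
blobs('side',cams.capture('side'))"
```

```text
t 11.77 housing mm [-121.6   -0.5] z 16.9 phi_h 89.7 F [-0.60370709 -0.0961132 ] -0.1 Tz -0.04 op 0.00 j6 0.46
(-122, 0, 49, 90) -> [0.0005, -0.0004, -0.0001] yaw -0.005
(-62, 0, 49, 90) -> [0.0008, 0.0596, -0.0001] yaw -0.005
side green 33 [296.8 201.9] housing [-81.1  -6.7]
side green 64 [255.4 248.4] housing [ 10.8 314.1]
```

Request:
move_arm(
  targets=[
    [0, 0.006, 0, 0],
    [0, 0.013, 0, 0],
    [0, 0.019, 0, 0],
    [0, 0.025, 0, 0],
    [0, 0.031, 0, 0],
    [0, 0.037, 0, 0],
    [0, 0.043, 0, 0],
    [0, 0.048, 0, 0],
    [0.001, 0.052, 0, 0],
    [0.001, 0.055, 0, 0],
    [0.001, 0.057, 0, 0],
    [0.001, 0.057, 0, 0],
  ],
)

```text
t: 12.82
position: [0.4465, 0.1937, 0.0174]
eef_rot: [2.327, 2.111, 0.0]
wrist_force: [0.4, 0.7, -0.1]
opening: -0.003
grasp_force: 0.0
```

```bash
python3 -c "
from h import *
go((-62,0,49,90))
blobs('side',cams.capture('side'))"
```

```text
t 12.82 housing mm [-64.6   0.5] z 17.4 phi_h 89.7 F [0.381647   0.75844945] -0.07 Tz 0.03 op -0.00 j6 0.41
(-62, 0, 49, 90) -> [-0.0005, 0.0026, 0.0004] yaw -0.005
side green 27 [285.2 201.5] housing [-46.3  -6.3]
side green 64 [255.4 248.4] housing [ 10.8 314.1]
```

Request:
move_arm(
  targets=[
    [0, 0.002, 0, 0],
    [0, 0.004, 0, 0],
    [0, 0.005, 0, 0],
    [0, 0.005, 0, 0],
  ],
)

```text
t: 13.2
position: [0.4513, 0.1933, 0.0174]
eef_rot: [2.327, 2.111, 0.0]
wrist_force: [-0.2, 0.6, 0.3]
opening: -0.0
grasp_force: 0.0
```

```bash
python3 -c "
from h import *
go((-62,0,49,90))
blobs('side',cams.capture('side'))"
```

```text
t 13.20 housing mm [-59.7   0.5] z 17.4 phi_h 89.7 F [-0.2781134   0.61697077] 0.26 Tz -0.01 op -0.00 j6 0.41
(-62, 0, 49, 90) -> [-0.0005, -0.0023, 0.0004] yaw -0.005
side green 28 [283.9 201.2] housing [-42.2  -7.8]
side green 64 [255.4 248.4] housing [ 10.8 314.1]
```

Request:
move_arm(
  targets=[
    [0, 0.002, 0, 0],
    [0, 0.003, 0, 0],
    [0, 0.004, 0, 0],
    [0, 0.004, 0, 0],
  ],
)

```text
t: 13.58
position: [0.4552, 0.1928, 0.0174]
eef_rot: [2.327, 2.111, 0.0]
wrist_force: [0.2, -0.1, -0.5]
opening: -0.0
grasp_force: 0.2
```

Request:
move_arm(
  targets=[
    [0, 0.001, 0, 0],
    [0, 0.002, 0, 0],
    [0, 0.002, 0, 0],
  ],
)

```text
t: 13.83
position: [0.4572, 0.1927, 0.0174]
eef_rot: [2.327, 2.111, 0.0]
wrist_force: [-0.4, -0.0, -0.4]
opening: 0.005
grasp_force: 0.3
```

```bash
python3 -c "
from h import *
go((-62,0,49,90))
blobs('side',cams.capture('side'))"
```

```text
t 13.83 housing mm [-53.8   0.4] z 17.4 phi_h 89.7 F [-0.37468824 -0.07489142] -0.36 Tz 0.03 op 0.00 j6 0.40
(-62, 0, 49, 90) -> [-0.0004, -0.0082, 0.0004] yaw -0.005
side green 28 [281.6 201.2] housing [-35.4  -7.3]
side green 64 [255.4 248.4] housing [ 10.8 314.1]
```

Request:
move_arm(
  targets=[
    [0, 0.001, 0, 0],
    [0, 0.0015, 0, 0],
    [0, 0.0015, 0, 0],
  ],
)

```text
t: 14.13
position: [0.458, 0.1924, 0.0173]
eef_rot: [-2.326, -2.111, 0.002]
wrist_force: [-4.1, -0.6, 2.0]
opening: 0.0
grasp_force: 2.0
```

Request:
move_arm(
  targets=[
    [0, 0.001, 0, 0],
    [0, 0.0015, 0, 0],
    [0, 0.0015, 0, 0],
  ],
)

```text
t: 14.38
position: [0.4583, 0.1921, 0.0172]
eef_rot: [-2.325, -2.11, 0.005]
wrist_force: [-9.2, 0.4, 6.6]
opening: -0.001
grasp_force: 5.0
```

```bash
python3 -c "
from h import *
go((-62,0,49,90))
blobs('side',cams.capture('side'))"
```

```text
t 14.38 housing mm [-52.6  -0. ] z 17.2 phi_h 89.7 F [-9.23656835 -0.46422531] 6.64 Tz -0.03 op -0.00 j6 0.40
(-62, 0, 49, 90) -> [-0.0, -0.0094, 0.0002] yaw -0.005
side green 27 [281.3 201.2] housing [-34.5  -7.2]
side green 64 [255.4 248.4] housing [ 10.8 314.1]
```

The cover is home: about 9 N against the stop, with its tag 46 mm further on. I'll retreat, lift over the nut and measure the finger's true lateral position before driving the wing around with the shut finger.

Request:
move_arm(
  targets=[
    [0, -0.006, 0, 0],
    [0, -0.012, -0.01, 0],
    [0, -0.012, -0.04, 0],
    [0, -0.012, -0.062, 0],
    [0.015, 0.02, -0.062, 0],
    [0.023, 0.046, -0.062, 0],
    [0.023, 0.046, -0.062, 0],
    [0.023, 0.046, -0.062, 0],
  ],
)

```text
t: 15.1
position: [0.5089, 0.211, 0.0794]
eef_rot: [2.326, 2.11, 0.002]
wrist_force: [-0.0, 0.3, -1.3]
opening: 0.003
grasp_force: 0.0
```

```bash
python3 -c "
from h import *
s,M,p,phi=st()
def P(n,x,y,z):
    q=cams.camera_params(n);T=np.linalg.inv(q['T'])
    w=np.r_[RH@[x/1e3,y/1e3]+O,z/1e3,1];c=q['K']@(T@w)[:3];return (c[:2]/c[2]).round(1)
h=RH.T@(p[:2]-O)*1e3
f=cams.capture('side');blobs('side',f);cv2.imwrite('pics/side8.png',f)
print(h,P('side',*h,p[2]*1e3+32),P('side',*h,p[2]*1e3+45))
print(f[170:200,262:286].mean(2).astype(int))"
```

```text
t 15.10 housing mm [-3.9 23.4] z 79.4 phi_h 89.7 F [-0.04667257  0.28691753] -1.35 Tz -0.04 op 0.00 j6 0.41
side green 28 [281.2 201.3] housing [-34.2  -6.6]
side green 64 [255.4 248.4] housing [ 10.8 314.1]
[-3.94083914 23.41828784] [270.7 183.4] [270.8 179.2]
[[ 36  36  42  38  20  28  25  30  30  28  36  25  26  30  31  29  21  40
   42  41  40  48  51  45]
 [ 46  47  47  46  41  21  25  28  45  25  25  28  29  31  30  21  37  52
   47  46  47  46  49  50]
 [ 46  49  50  45  55  88  25  48  99  56  46  99  58  27  27  38  50  49
   49  49  49  43  49  48]
 [ 43  45  48  49  54 113  25  56 118  66  56 118  70  26  28  48  46  47
   47  49  46  46  48  44]
 [ 47  44  46  47  54 108  21  54 117  64  54 113  59  25  32  49  51  44
   49  49  49  49  47  45]
 [ 74  58  47  47  55 110  27  55 115  65  63 116  57  29  26  56  49  50
   53  52  52  49  49  50]
 [ 91  80  78  93  72 107  24  57 113  64  74 113  61  22  29  52  56  56
   53  53  54  53  53  53]
 [ 89  83  94 115  81 106  26  55 111  65  74 112  63  30  33  59  54  54
   54  57  56  55  53  54]
 [ 93 101 108 111  80 105  31 
[... 1492 characters left out ...]
65 162 120  90  79  78  78  90  90  89  86 105 145 220 170 163 167
  169 169 169 166 168 165]
 [135 149 163  94  91  74  72  75  82  88  86  85 113 161 152 131 128 132
  125 125 128 126 125 123]
 [107 116 132  86  84  75  73  73  82  93  85  81  95 131 131 122  94  94
   88  92 100 105 126 138]
 [108 101 106  82  80  72  72  81  78  91  89  83  84 104 105 107 102 104
  105 108 112 110 132 137]
 [110 112 112  94  79  72  79  86  85  86  87  83  89 111 110 110 109 108
  109 109 110 105 108 112]
 [119 119 120 111  86  62  84  87  90  90  86  83  69 121 116 114 115 101
   99 101 109 108 114 171]
 [121 119 120 119 106  20  57  65  66  69  67  54  39 122 121 122 118  77
   81  79  86  89  95 157]]
```

Request:
move_arm(
  targets=[
    [-0.001, -0.018, 0, 0],
    [-0.001, -0.018, 0, 0],
    [-0.001, -0.018, 0.03, 0],
    [-0.001, -0.018, 0.045, 0],
    [-0.001, -0.018, 0.051, 0],
    [-0.001, -0.018, 0.051, 0],
  ],
)

```text
t: 15.65
position: [0.4891, 0.2112, 0.0274]
eef_rot: [-2.326, -2.11, 0.004]
wrist_force: [-0.5, 0.4, 0.1]
opening: -0.001
grasp_force: 0.0
```

```bash
cat >orb.py <<'E'
from h import *
import sys
a0,a1,st_=map(float,sys.argv[1:4]);r=float(sys.argv[4]) if len(sys.argv)>4 else 31
s,M,p,phi=st();rows=[]
n=int(round(abs(a1-a0)/st_))
for a in np.linspace(a0,a1,n+1)[1:]:
    w=np.r_[RH@(r/1e3*np.array([np.cos(np.radians(a)),np.sin(np.radians(a))]))+O,(60-DZ)/1e3]
    rows.append((M.T@(w-p)).round(3).tolist()+[0])
h=RH.T@(p[:2]-O);print("ang",np.degrees(np.arctan2(h[1],h[0])).round(1),"r",np.hypot(*h).round(4));print(rows)
E
python3 orb.py 135 -105 20
```

```text
t 15.65 housing mm [-23.8  21.8] z 27.4 phi_h 89.7 F [-0.53477451  0.35215938] 0.12 Tz 0.02 op -0.00 j6 0.42
ang 137.5 r 0.0322
[[0.006, 0.011, -0.001, 0], [0.009, 0.021, -0.001, 0], [0.008, 0.032, -0.001, 0], [0.004, 0.042, -0.001, 0], [-0.004, 0.049, -0.001, 0], [-0.014, 0.054, -0.001, 0], [-0.024, 0.055, -0.001, 0], [-0.035, 0.052, -0.001, 0], [-0.044, 0.046, -0.001, 0], [-0.05, 0.037, -0.001, 0], [-0.053, 0.027, -0.001, 0], [-0.052, 0.016, -0.001, 0]]
```

Request:
move_arm(
  targets=[
    [0.006, 0.011, -0.001, 0],
    [0.009, 0.021, -0.001, 0],
    [0.008, 0.032, -0.001, 0],
    [0.004, 0.042, -0.001, 0],
    [-0.004, 0.049, -0.001, 0],
    [-0.014, 0.054, -0.001, 0],
    [-0.024, 0.055, -0.001, 0],
    [-0.035, 0.052, -0.001, 0],
    [-0.044, 0.046, -0.001, 0],
    [-0.05, 0.037, -0.001, 0],
    [-0.053, 0.027, -0.001, 0],
    [-0.052, 0.016, -0.001, 0],
  ],
)

```text
t: 16.65
position: [0.5001, 0.1567, 0.0296]
eef_rot: [2.327, 2.109, 0.0]
wrist_force: [1.9, -0.8, 0.0]
opening: -0.002
grasp_force: 0.7
```

```bash
python3 orb.py -105 -345 20; python3 -c "
from h import *
f=cams.capture('side');blobs('side',f)"
```

```text
t 16.65 housing mm [ -7.8 -31.4] z 29.6 phi_h 89.7 F [ 1.92957113 -0.66479714] 0.0 Tz -0.02 op -0.00 j6 0.31
ang -103.9 r 0.0324
[[0.006, -0.01, 0.002, 0], [0.014, -0.018, 0.002, 0], [0.023, -0.022, 0.002, 0], [0.034, -0.023, 0.002, 0], [0.044, -0.021, 0.002, 0], [0.053, -0.014, 0.002, 0], [0.06, -0.006, 0.002, 0], [0.062, 0.005, 0.002, 0], [0.061, 0.015, 0.002, 0], [0.057, 0.025, 0.002, 0], [0.049, 0.033, 0.002, 0], [0.04, 0.037, 0.002, 0]]
side green 28 [281.5 201.2] housing [-34.9  -7.6]
side green 63 [255.5 248.3] housing [ 10.7 313.8]
```

Request:
move_arm(
  targets=[
    [0.006, -0.01, 0.001, 0],
    [0.014, -0.018, 0.001, 0],
    [0.023, -0.022, 0.001, 0],
    [0.034, -0.023, 0.001, 0],
    [0.044, -0.021, 0.001, 0],
    [0.053, -0.014, 0.001, 0],
    [0.06, -0.006, 0.001, 0],
    [0.062, 0.005, 0.001, 0],
    [0.061, 0.015, 0.001, 0],
    [0.057, 0.025, 0.001, 0],
    [0.049, 0.033, 0.001, 0],
    [0.04, 0.037, 0.001, 0],
  ],
)

```text
t: 17.7
position: [0.5428, 0.1939, 0.0284]
eef_rot: [2.327, 2.111, 0.001]
wrist_force: [-0.5, 2.1, -0.7]
opening: 0.0
grasp_force: 1.0
```

```bash
python3 orb.py -345 -465 20; python3 -c "
from h import *
f=cams.capture('side');blobs('side',f)"
```

```text
t 17.70 housing mm [31.3  9.6] z 28.4 phi_h 89.7 F [-0.69439914  2.07477947] -0.71 Tz 0.02 op 0.00 j6 0.36
ang 17.0 r 0.0328
[[-0.012, -0.0, 0.0, 0], [-0.023, -0.003, 0.0, 0], [-0.032, -0.009, 0.0, 0], [-0.038, -0.018, 0.0, 0], [-0.041, -0.028, 0.0, 0], [-0.04, -0.039, 0.0, 0]]
side green 29 [281.3 201.2] housing [-34.6  -7. ]
side green 64 [255.4 248.4] housing [ 10.8 314.1]
```

Request:
move_arm(
  targets=[
    [-0.012, 0, 0, 0],
    [-0.023, -0.003, 0, 0],
    [-0.032, -0.009, 0, 0],
    [-0.038, -0.018, 0, 0],
    [-0.041, -0.028, 0, 0],
    [-0.04, -0.039, 0, 0],
  ],
)

```text
t: 18.25
position: [0.4985, 0.157, 0.0288]
eef_rot: [2.327, 2.109, 0.001]
wrist_force: [1.6, -1.6, -0.6]
opening: -0.0
grasp_force: 0.5
```

```bash
python3 orb.py -465 -495 5
```

```text
t 18.25 housing mm [ -9.3 -31.3] z 28.8 phi_h 89.7 F [ 1.70005232 -1.43927833] -0.64 Tz 0.00 op -0.00 j6 0.32
ang -106.6 r 0.0327
[[0.002, -0.001, 0.001, 0], [0.003, -0.004, 0.001, 0], [0.004, -0.006, 0.001, 0], [0.006, -0.009, 0.001, 0], [0.007, -0.011, 0.001, 0], [0.009, -0.013, 0.001, 0]]
```

Request:
move_arm(
  targets=[
    [0.001, -0.003, 0, 0],
    [0.003, -0.005, 0, 0],
    [0.005, -0.008, 0, 0],
    [0.007, -0.011, 0, 0],
    [0.009, -0.013, 0, 0],
    [0.009, -0.013, 0, 0],
  ],
)

```text
t: 18.75
position: [0.4866, 0.1691, 0.0284]
eef_rot: [-2.326, -2.111, 0.0]
wrist_force: [0.3, 0.4, 1.0]
opening: -0.001
grasp_force: 0.3
```

```bash
python3 orb.py -495 -515 4
```

```text
t 18.75 housing mm [-22.3 -20.3] z 28.4 phi_h 89.8 F [0.27895944 0.45769163] 0.99 Tz 0.07 op -0.00 j6 0.34
ang -137.7 r 0.0302
[[-0.0, -0.001, 0.0, 0], [0.002, -0.002, 0.0, 0], [0.003, -0.004, 0.0, 0], [0.005, -0.005, 0.0, 0], [0.007, -0.006, 0.0, 0]]
```

Request:
move_arm(
  targets=[
    [0.002, -0.001, 0, 0],
    [0.003, -0.003, 0, 0],
    [0.005, -0.004, 0, 0],
    [0.005, -0.004, 0, 0],
  ],
)

```text
t: 19.08
position: [0.483, 0.1743, 0.0284]
eef_rot: [-2.326, -2.111, 0.001]
wrist_force: [0.2, -0.2, 0.5]
opening: -0.001
grasp_force: 0.2
```

Request:
move_arm(
  targets=[
    [0.001, -0.001, 0, 0],
    [0.003, -0.001, 0, 0],
    [0.003, -0.001, 0, 0],
  ],
)

```text
t: 19.33
position: [0.4826, 0.1752, 0.0283]
eef_rot: [2.324, 2.111, -0.004]
wrist_force: [1.8, -20.0, 1.8]
opening: -0.002
grasp_force: 9.4
```

```bash
python3 orb.py -512 -532 4
```

```text
t 19.33 housing mm [-26.9 -14.6] z 28.3 phi_h 89.8 F [  3.60155435 -19.7921198 ] 1.81 Tz -0.09 op -0.00 j6 0.36
ang -151.5 r 0.0306
[[0.002, -0.001, 0.0, 0], [0.004, -0.002, 0.0, 0], [0.006, -0.003, 0.0, 0], [0.008, -0.003, 0.0, 0], [0.01, -0.004, 0.0, 0]]
```

The wing is at a hard stop: 20 N along y, with the wing lying along the housing's x axis as expected at two full turns. I'll back off and lift clear.

Request:
move_arm(
  targets=[
    [-0.006, 0, 0, 0],
    [-0.015, 0, 0, 0],
    [-0.015, 0, -0.03, 0],
    [-0.015, 0, -0.07, 0],
    [-0.015, -0.04, -0.1, 0],
    [-0.015, -0.08, -0.14, 0],
    [-0.015, -0.12, -0.18, 0],
    [-0.015, -0.12, -0.22, 0],
    [-0.015, -0.12, -0.22, 0],
    [-0.015, -0.12, -0.22, 0],
    [-0.015, -0.12, -0.22, 0],
  ],
)

```text
t: 20.25
position: [0.3618, 0.174, 0.2496]
eef_rot: [2.325, 2.111, 0.005]
wrist_force: [0.6, 0.3, -1.1]
opening: -0.004
grasp_force: 0.0
```

```bash
python3 -c "
from h import *
st()
f=cams.capture('side');blobs('side',f)
a=cv2.resize(f[170:250,230:330],None,fx=6,fy=6,interpolation=2)
t=cams.capture('top')
cv2.imwrite('pics/end.png',a)"
```

```text
t 20.25 housing mm [-147.  -27.] z 249.6 phi_h 89.8 F [0.53177593 0.33047597] -1.13 Tz -0.01 op -0.00 j6 0.43
side green 31 [281.2 201.4] housing [-34.2  -6. ]
side green 64 [255.4 248.4] housing [ 10.8 314.1]
```

View pics/end.png

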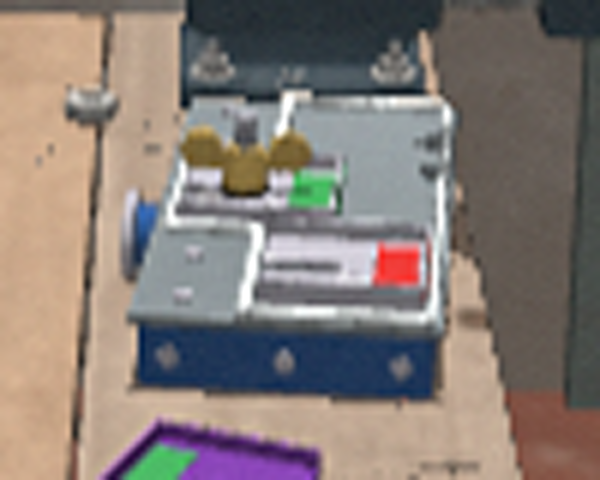

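The picture shows the green cover home under the nut (tag at (315,190)). The wings lie along the housing's x axis, at (205,145) and (290,150), and the stud shows above the nut. The red cover is still in its bay at (345,260).

```bash
python3 -c "
from rig import job
print(job.close_job())"
```

```text
the job is handed in; nothing more can be done
None
```

I handed the job in at about 20 s: the green-tagged cover is home on the stud, the wing nut is down against its firm stop, and the red-tagged cover is still in its bay. The hand-in returned no verdict, and I had no direct reading of the washer force.

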